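Put the scissors away in the child-safe drawer

ROBOT

A 6-joint arm with a two-finger parallel gripper is mounted at the origin on a cart in front of the work surface, level with it; the furniture and walls round the work are solid. World frame = base frame: x ahead of the robot, y to its left, z up, the work surface at z = 0. Lengths are in mm, angles in rad, forces in N, time in s.
With the tool pointing down it reaches from about 350 to 775 mm from the base axis. Payload 7.3 kg.
Tool frame: the origin (TCP) lies midway between the tips of the shut fingers; the grasp point (between the pads) lies 19 mm behind it; z points along the fingers, y is the line along which they close (so a half turn about z gives the same grasp; the last joint's range is limited). The gripper opens to 92 mm and grips with 3 to 60 N. Pads are 19 mm wide; open, the fingers measure 130 mm over their backs; the gripper's body (75 mm by 190 mm) begins 47 mm behind the grasp point.
Start: joints at [-1.458, 0.342, 1.524, -0, 1.275, -0.146], TCP at [134.38, -507.53, 226.741] pointing down, gripper open.
Joint ranges: [-2.53, 2.53], [-0.77, 2.02], [0.04, 2.7], [-1, 4.14], [0.28, 2.66], [-3.11, 3.11]. Speed limits (rad/s): [2.57, 2.57, 3.14, 3.14, 3.14, 3.14].

INTERFACE

Orientations are given as [roll, pitch, yaw] about the fixed x, y, z axes, in that order (R = Rz(yaw) Ry(pitch) Rx(roll)).
In Python, from plant import bot gives the robot as it stands.
- The arm moves only by the tool servo_tool, never from a script. Its argument "deltas" is a list of rows, each a list of 2 entries, a list of its own where there are three numbers: the shift along the tool's x, y, z in m, then the turn, a rotation vector about the tool's x, y, z in degrees. A call has 1 to 20 rows; each row shifts and turns the commanded pose from where the row before left it, along the tool's axes as they then stand; what a row does not reach is not made up. A row lasts 1/8 s, in which the tool goes at most 62.5 mm and 10.7 degrees, less where a joint would pass 70% of its speed; a pose out of reach is approached as far as the arm can. A call with a gripper value outside its range is refused whole. "fingers" is the opening, from 0 (shut) to 1 (fully open), set as the call begins (left out, the last holds). The fingers move at their own pace and stop on an object; the grip force is fixed at half the most. Time passes only in rows, so rows that do not move let the fingers close. It gives the time, the measured TCP pose, the force, the opening and the grip force at its end, in the units of the state.
- bot.get_obs(): the state, without advancing time (a new reading comes with each control period).
- bot.capture(name): name is "scene" or "top" or "wrist"; returns the picture (480x640x3 uint8, red, green, blue); there is no depth.
- bot.camera_model(name): a dict with "mtx" (3x3 intrinsics, pixels), "dist" ([k1, k2, p1, p2, k3] as OpenCV has them; the pictures are not rectified), "xyz" and "rotation" of the camera in the world. Camera axes: x right, y down, z forward; pixel columns grow to the right and rows downward; lengths in mm; the calibration is good to about 2 mm. A picture is of the moment at which its call begins: read the wrist's pose just before it. camera_model takes no time and is no camera call; for the wrist camera it gives the pose at the moment of the call.
- bot.close_job(): hands the job in; it is judged then, once.
The state is a dict: "time": time; "joint_positions": joint angles; "dq": joint speeds; "tau": joint torques, N m; "tool_pos": TCP position; "tcp_rot": TCP orientation; "contact_force": force on the tool from outside, world axes, zero at the start; "moment": the same for the moment, N m; "grip_width": finger opening in mm; "finger_force": force on a finger pad.
Only numpy, scipy, OpenCV 4.12 (cv2) and the standard library are available. Lean on these libraries where they do the work, as an engineer would, in place of code of your own. Each camera call takes 0.05 s, during which the arm holds its last target. There are 200 camera calls.

TASK

Someone has left the kitchen scissors lying on the cooktop: put them away in the drawer of the wooden cutlery box. Pulled by its handle, the drawer comes only a few centimetres before a child-safety catch stops it; do not force the catch but press it down inside the gap, wherever it sits behind the front, and open the drawer fully. Lay the scissors flat inside, push the drawer fully shut so that the catch springs up again, and leave the honey jar on the box where it stands.

Things in the scene. Friction and masses are not known exactly. Their poses are not given: they have to be found in the camera images.
- box: Pale wooden cutlery box fixed on the worktop: 205 deep, 310 wide, 84 high. Origin: centre of its underside, on the worktop; x runs front to back (the drawer opens towards -x), y along its width. Its front edge is 102.5 before the origin; there a rail 10 deep, 54 to 84 above the worktop, runs over the drawer opening. A cream canister and a honey jar stand loose on its top.
- drawer (a joint): Drawer opening, m: 0 shut (front against the case), about 0.042 where the catch stops it, hook past the rail from 0.075, 0.172 fully open. It stays where it is left (2 N friction). Inside it is 260 wide, 178 long; floor 14, side walls 46 above the worktop; a divider 28 above the worktop, 74 behind the front, parts off a narrow front strip with a tablespoon.
- handle (a point): Middle of the drawer's round steel bar handle, 58 above the worktop: bar 11 thick, 110 long along the box's y, posts 94 apart, 29 of free space between bar and front. It moves with the drawer.
- front_back (a point): Middle of the top edge of the drawer front's back face, 76 above the worktop, 51 behind the handle's axis; axes as the box's. The front is 16 thick and 308 wide. With the drawer on the catch, the gap from this face to the rail is 42 wide. It moves with the drawer.
- catch (a joint): Child catch, pressed down, m: 0 up (hooks behind the rail), from 0.0105 free of it, 0.013 bottom. 3 N start it, 6.5 N hold it down. White pad 34 wide (y), 4 to 39 behind the front's back face, top 52 above the worktop. Its middle is NOT measured: anywhere 10 to 90 left (+y) of the drawer's middle; see or feel it in the gap. It snaps back as the drawer shuts (10 N).
- scissors: Kitchen scissors, black loops, steel blades, 222 long, 76 wide over the loops, 10 thick, 0.13 kg, flat on the cooktop (z = 0; the worktop is 7 lower). Origin: tip of the blades, mid thickness; z runs from tip to loops, y square to the flat side, x across the width. Blades 28 wide from 0 to 150, loops from 166 to 222.
- scissors_grip (a point): Place to grip the scissors: the root of the blades just before the black shanks, 140 from the tip, 23 from the balance point (163 from the tip), on the middle of the blades' width. Here the blades are 28 wide (along the scissors' x) with straight edges from 0 to 150; the edges are 2 thick at mid thickness, 5 above the cooktop, so the fingertips must go right down.
- drawer_floor (a point): Point on the drawer floor, on its middle line, 100 behind the front's back face and 14 above the worktop; axes as the box's. The roomy rear part for the scissors reaches from 77 to 178 behind the front's back face. It moves with the drawer.
- honey_jar: Glass jar with a dark lid, 64 wide, 99 high, standing loose on the box's top, at least 85 behind its front edge. Origin: centre of its underside.

How it is judged:
By the outcome, as a careful person would: the job done as asked, in the order asked, and still so for the second after the job is handed in, with the robot touching nothing.
It also fails if it takes over 72 s, if anything falls off the work surface, if the arm or the gripper's body presses on something with over 40 N, if the wrist force passes 120 N, or if a joint passes its speed limit or range.

## Working session

There is one attempt and no reset: what is moved stays moved. The work goes in short steps, Python scripts to look and compute and a tool call to move; the robot and the scene stay as the last step left them, time stands still between calls to the robot, and variables do not carry over. Pictures are saved under pics/ and viewed, at most 10 in all, crops included, and the job is handed in when it is done.

Besides the shell and the picture viewer there is one more tool, called after "Request:" as a command line: name --argument value ..., lists and objects as JSON in quotes. servo_tool: Moves the arm, as the interface text tells. Its arguments: {"type":"object","properties":{"deltas":{"type":"array"},"fingers":{"type":"number"}},"required":["deltas"]}

```bash
mkdir -p pics; cat > h.py <<'E'
import numpy as np, cv2, json
from plant import bot
def ray(cm,u,v):
    p=cv2.undistortPoints(np.array([[[u,v]]],float),np.array(cm['mtx'],float),np.array(cm['dist'],float))[0,0]
    R=rot(cm); d=R@np.array([p[0],p[1],1.]); return np.array(cm['xyz'],float),d
def rot(cm):
    r=np.array(cm['rotation'],float)
    if r.shape==(3,3): return r
    from scipy.spatial.transform import Rotation as Ro
    return Ro.from_euler('xyz',r).as_matrix()
def onz(cm,u,v,z):
    o,d=ray(cm,u,v); return o+d*(z-o[2])/d[2]
def save(img,n): cv2.imwrite('pics/'+n+'.png',img[:,:,::-1])
E
python3 - <<'E'
from h import *
print(bot.get_obs())
for n in('scene','top'):
    cm=bot.camera_model(n);print(n,cm);im=bot.capture(n);save(im,n+'0');np.save(n+'0.npy',im)
E
```

```text
{'time': 0.0, 'joint_positions': array([-1.45798329e+00,  3.42715267e-01,  1.52500268e+00, -2.66009704e-05,
        1.27538194e+00, -1.45996127e-01]), 'dq': array([-0.00094656, -0.00030789,  0.00048062, -0.00104665,  0.00065492,
        0.00074718]), 'tau': array([-1.96921355e-03, -4.31250679e+01, -2.44222748e+01,  7.15678465e-02,
        5.58438292e-02, -1.33903059e-04]), 'tool_pos': array([ 134.33344329, -507.11247105,  226.05382954]), 'tcp_rot': array([-3.14009776e+00, -1.94102739e-04,  2.58816783e-01]), 'contact_force': array([0.19806435, 0.05808954, 0.65742926]), 'moment': array([-0.00477518,  0.02441293, -0.00061511]), 'finger_force': 0.0, 'grip_width': 91.69832654296869}
scene {'mtx': array([[482.32544973,   0.        , 318.4560745 ],
       [  0.        , 482.32544973, 226.32154763],
       [  0.        ,   0.        ,   1.        ]]), 'dist': array([-0.12671928,  0.        ,  0.        ,  0.        ,  0.        ]), 'xyz': array([194.08757676, 798.45642268, 616.94974975]), 'rotation': array([-2.13107035,  0.01749361, -2.65605193])}
top {'mtx': array([[554.05344304,   0.        , 316.530529  ],
       [  0.        , 554.05344304, 238.53239478],
       [  0.        ,   0.        ,   1.        ]]), 'dist': array([-0.08189972,  0.        ,  0.        ,  0.        ,  0.        ]), 'xyz': array([ 475.85158075,   38.94778922, 1125.48278148]), 'rotation': array([-3.02449038,  0.00666734, -1.55006737])}
```

View pics/top0.png

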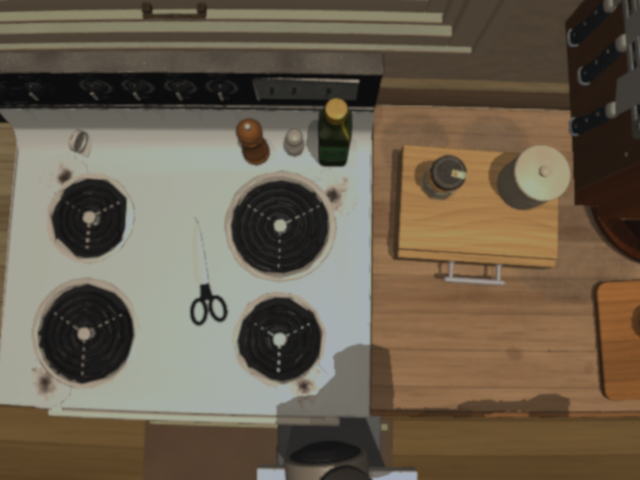

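View pics/scene0.png

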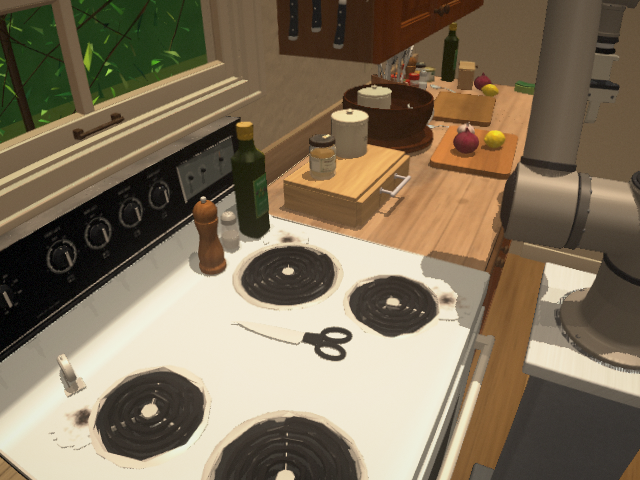

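The top view shows the scissors with their tip at about (196,218) and loops at about (208,305). The box's front edge runs (398,258)–(555,265), the handle bar (446,280)–(503,283), with the jar lid at (447,170) and the canister at (541,175). I'll zoom in to measure these.

```bash
python3 - <<'E'
from h import *
im=np.load('top0.npy');cm=bot.camera_model('top')
a=cv2.resize(im[205:335,170:250],None,fx=4.5,fy=4.5,interpolation=cv2.INTER_CUBIC)
b=cv2.resize(im[235:295,390:565],None,fx=2.4,fy=4.5,interpolation=cv2.INTER_CUBIC)
c=np.zeros((585,785,3),np.uint8);c[:a.shape[0],:a.shape[1]]=a;c[:b.shape[0],362:362+b.shape[1]]=b
save(c,'crop1')
# handle
hsv=cv2.cvtColor(im,cv2.COLOR_RGB2HSV)
m=((hsv[...,1]<70)&(hsv[...,2]>120)).astype(np.uint8);mm=np.zeros_like(m);mm[262:292,435:515]=m[262:292,435:515]
v,u=np.nonzero(mm);print('handle px',u.min(),u.max(),v.min(),v.max(),len(u))
k=v>274;p=np.polyfit(u[k],v[k],1);print(p)
for uu in(u[k].min(),u[k].max()):print(uu,np.polyval(p,uu),onz(cm,uu,np.polyval(p,uu),51))
for q in((403,146),(398,259),(556,266)):print(q,onz(cm,*q,77))
g=im.max(2);mb=np.zeros_like(g);mb[270:330,180:240]=(g[270:330,180:240]<90)
v,u=np.nonzero(mb);print('loops',u.min(),u.max(),v.min(),v.max(),u.mean(),v.mean())
print(onz(cm,196,218,5),onz(cm,209,305,5),onz(cm,447,170,92))
E
```

```text
handle px 445 504 262 285 421
[4.29041197e-02 2.60073795e+02]
445 279.1661285844173 [ 527.60215829 -202.41820524   51.        ]
504 281.69747164860064 [ 524.63506262 -318.5414555    51.        ]
(403, 146) [ 784.04905793 -116.34039165   77.        ]
(398, 259) [ 562.98601752 -106.99578753   77.        ]
(556, 266) [ 555.11939894 -412.17356721   77.        ]
loops 191 226 284 324 207.3048128342246 304.76114081996434
[645.0501332  297.86573248   5.        ] [468.0510422 263.4297783   5.       ] [ 734.3115438  -198.61461488   92.        ]
```

View pics/crop1.png

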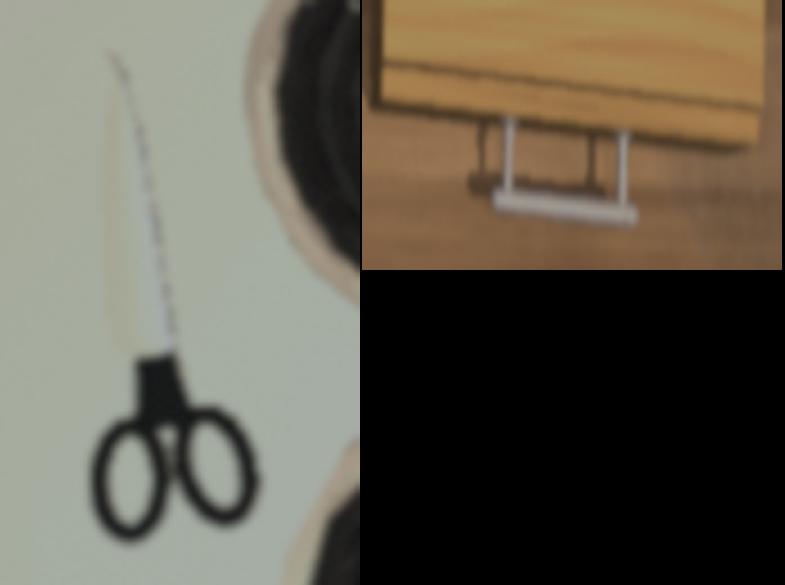

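The crop gives these points:

| Item | Crop position | Top-image position |
|---|---|---|
| Bar ends | (494,198), (637,216) | (445,279), (504.6,283) |
| Scissors tip | (110,50) | – |
| Loop bottoms | (130,541), (228,525) | – |
| Blade root, about 62 px wide | (148,350) | – |

```bash
python3 - <<'E'
from h import *
cm=bot.camera_model('top')
B=lambda x,y:(390+(x-362)/2.4-.3,235+y/4.5-.4)
A=lambda x,y:(170+x/4.5-.4,205+y/4.5-.4)
def yaw(p,q):d=p-q;return np.degrees(np.arctan2(-d[0],d[1]))
h1,h2=onz(cm,*B(496,198),51),onz(cm,*B(636,215),51);print('handle',h1,h2,(h1+h2)/2,np.linalg.norm(h1-h2),yaw(h1,h2))
e1,e2=onz(cm,*B(384,65),77),onz(cm,*B(760,108),77);print('rail edge',e1,e2,(e1+e2)/2,np.linalg.norm(e1-e2),yaw(e1,e2))
f1,f2=onz(cm,*B(380,102),69),onz(cm,*B(758,146),69);print('front low/out edge',f1,f2,(f1+f2)/2,np.linalg.norm(f1-f2),yaw(f1,f2))
t,l1,l2,g=[onz(cm,*A(*q),5) for q in((110,50),(130,541),(228,525),(148,350))]
l=(l1+l2)/2;print('sc',t,l,np.linalg.norm(t-l),'grip',t+(l-t)/np.linalg.norm(l-t)*140,g,np.degrees(np.arctan2(*(t-l)[1::-1])))
import scipy
o=bot.get_obs();w=bot.camera_model('wrist');print(w['xyz'],rot(w))
E
```

```text
handle [ 528.71972034 -203.46583375   51.        ] [ 523.30540252 -318.25777178   51.        ] [ 526.01256143 -260.86180277   51.        ] 114.91955391520047 -2.70043200092441
rail edge [ 582.01520986 -108.5689072    77.        ] [ 569.35805262 -411.63654185   77.        ] [ 575.68663124 -260.10272453   77.        ] 303.3318229231268 -2.3914810383018956
front low/out edge [ 566.94841215 -106.55983681   69.        ] [ 553.65761327 -412.9737094    69.        ] [ 560.30301271 -259.76677311   69.        ] 306.70198344785604 -2.4836657798505586
sc [649.73701619 302.15504331   5.        ] [431.92330945 261.26850413   5.        ] 221.6179594054515 grip [512.14023015 276.32629053   5.        ] [513.34244118 278.57332203   5.        ] 10.63146336554678
[ 202.50413149 -489.19522678  384.40073199] [[ 0.25752884 -0.93338691 -0.24993554]
 [-0.96626597 -0.24956489 -0.06361943]
 [-0.00299359  0.25788805 -0.96617017]]
```

Request:
servo_tool --deltas '[[[0, 0, 0], [0, 0, 8.65]], [[0, 0, 0], [0, 0, 8.65]], [[0.03, -0.02, 0], [0, 0, 0]], [[0.04, -0.026, 0], [0, 0, 0]], [[0.04, -0.026, 0], [0, 0, 0]], [[0.04, -0.026, 0], [0, 0, 0]], [[0.04, -0.026, 0], [0, 0, 0]], [[0.04, -0.026, 0], [0, 0, 0]], [[0.04, -0.026, 0], [0, 0, 0]], [[0.04, -0.026, 0], [0, 0, 0]], [[0.04, -0.026, 0], [0, 0, 0]], [[0.03, -0.02, 0], [0, 0, 0]], [[0.02, -0.015, 0], [0, 0, 0]], [[0, 0, 0], [0, 0, 0]]]' --fingers 0

```text
time: 1.85
tool_pos: [546.2, -260.7, 225.9]
tcp_rot: [-3.141, 0.001, -0.041]
contact_force: [0.3, -0.1, 0.6]
grip_width: 0.4
finger_force: 0.0
```

```bash
cat >> h.py <<'E'
from scipy.spatial.transform import Rotation as Ro
def to(x,y,z,yaw):
    o=bot.get_obs();R=Ro.from_euler('xyz',o['tcp_rot'])
    d=R.inv().apply(np.array([x,y,z])-o['tool_pos'])
    T=Ro.from_euler('xyz',[np.pi,0,np.radians(yaw)])
    print('now',o['tool_pos'].round(1),np.degrees(o['tcp_rot']).round(2),'q',o['joint_positions'].round(2),'t',round(o['time'],2),'F',o['contact_force'].round(1))
    print('shift mm',d.round(1),'turn',np.degrees((R.inv()*T).as_rotvec()).round(2))
E
python3 - <<'E'
from h import *
to(545.7,-261.3,35,-2.45)
im=bot.capture('wrist');save(im,'w1');np.save('w1.npy',im)
E
```

```text
now [ 546.2 -260.7  225.9] [-1.7996e+02  6.0000e-02 -2.3300e+00] q [-0.57  0.49  1.29  0.    1.36  1.04] t 1.85 F [ 0.3 -0.1  0.6]
shift mm [ -0.2   0.7 190.9] turn [-0.04  0.06  0.12]
```

View pics/w1.png

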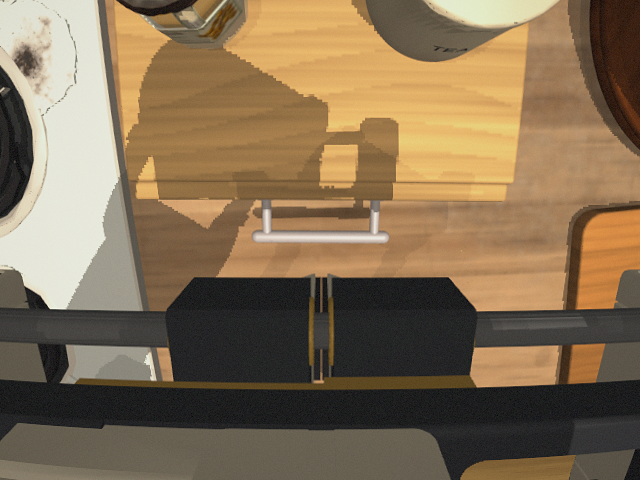

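The wrist view shows the bar from (254,237) to (388,238), the seam between front and rail at about row 182, and the front's lower edge at about row 198.

```bash
python3 - <<'E'
from h import *
w=bot.camera_model('wrist')
a,b=onz(w,254,237,51),onz(w,388,238,51);print(a,b,(a+b)/2,np.linalg.norm(a-b),onz(w,321,183,77),onz(w,321,199,69))
E
```

```text
[ 528.56676041 -200.97568566   51.        ] [ 522.99506463 -318.93711802   51.        ] [ 525.78091252 -259.95640184   51.        ] 118.09294355426874 [ 576.95745135 -262.0493577    77.        ] [ 562.96364243 -261.47577484   69.        ]
```

Request:
servo_tool --deltas '[[[0, 0, 0.03], [0, 0, 0]], [[0, 0, 0.04], [0, 0, 0]], [[0, 0, 0.04], [0, 0, 0]], [[0, 0, 0.03], [0, 0, 0]], [[0, 0, 0.02], [0, 0, 0]], [[0, 0, 0.02], [0, 0, 0]], [[0, 0, 0.012], [0, 0, 0]], [[0, 0, 0], [0, 0, 0]]]'

```text
time: 2.9
tool_pos: [544.4, -262.3, 34.1]
tcp_rot: [-3.141, 0.002, -0.044]
contact_force: [0.1, -0.3, -0.2]
grip_width: 0.5
finger_force: 0.0
```

Request:
servo_tool --deltas '[[[-0.005, 0, 0], [0, 0, 0]], [[-0.007, 0, 0], [0, 0, 0]], [[-0.007, 0, 0], [0, 0, 0]], [[-0.007, 0, 0], [0, 0, 0]], [[-0.007, 0, 0], [0, 0, 0]], [[-0.004, 0, 0], [0, 0, 0]], [[0, 0, 0], [0, 0, 0]]]'

```text
time: 3.78
tool_pos: [507.5, -260.1, 34.5]
tcp_rot: [-3.141, 0.002, -0.043]
contact_force: [1.0, 0.2, 0.3]
grip_width: 0.2
finger_force: 0.0
```

Request:
servo_tool --deltas '[[[-0.004, 0, 0], [0, 0, 0]], [[-0.003, 0, 0], [0, 0, 0]], [[0, 0, 0], [0, 0, 0]]]'

```text
time: 4.15
tool_pos: [501.2, -259.9, 34.5]
tcp_rot: [-3.141, 0.0, -0.043]
contact_force: [2.4, 1.2, -1.1]
grip_width: 0.8
finger_force: 1.1
```

Request:
servo_tool --deltas '[[[-0.001, 0, 0], [0, 0, 0]], [[0, 0, 0], [0, 0, 0]]]'

```text
time: 4.4
tool_pos: [501.1, -259.9, 34.6]
tcp_rot: [-3.142, -0.001, -0.043]
contact_force: [6.1, 1.0, -1.7]
grip_width: 0.0
finger_force: 2.7
```

Request:
servo_tool --deltas '[[[0.006, 0, 0], [0, 0, 0]], [[0.003, 0, -0.01], [0, 0, 0]], [[0, 0, -0.03], [0, 0, 0]], [[0, 0, -0.04], [0, 0, 0]], [[0, -0.02, -0.04], [0, 0, 0]], [[0, -0.03, -0.03], [0, 0, 0]], [[0, 0, 0], [0, 0, 0]]]'

```text
time: 5.28
tool_pos: [512.7, -209.8, 188.0]
tcp_rot: [3.139, -0.005, -0.041]
contact_force: [0.4, 0.0, 0.7]
grip_width: 0.7
finger_force: 0.0
```

```bash
python3 - <<'E'
from h import *
to(560,-210,100,-2.45)
w=bot.camera_model('wrist')
im=bot.capture('wrist');save(im[:300],'w2');np.save('w2.npy',im)
import pickle;pickle.dump(w,open('w2.pkl','wb'))
E
```

```text
now [ 512.7 -209.8  188. ] [179.85  -0.27  -2.35] q [-0.53  0.42  1.51 -0.    1.2   1.09] t 5.28 F [0.4 0.  0.7]
shift mm [46.9 -1.9 88.2] turn [ 0.15 -0.27  0.1 ]
```

View pics/w2.png

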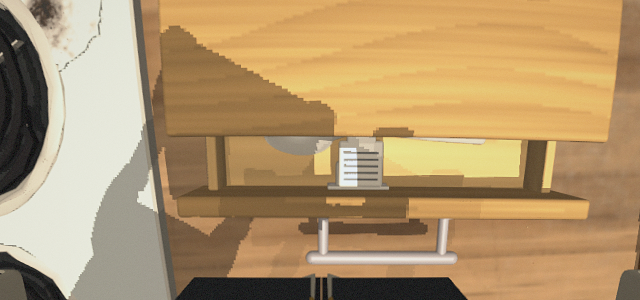

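The white catch pad is visible in the gap at columns 338–383, rows 142–186. The back edge of the front is at row 190 and the rail edge at row 136.

```bash
python3 - <<'E'
from h import *
import pickle;w=pickle.load(open('w2.pkl','rb'))
for q,z in(((338,165),45),((384,165),45),((361,145),45),((361,186),45),((361,191),69),((361,137),77),((308,258),51),((457,258),51)):print(q,onz(w,*q,z).round(1))
E
```

```text
(338, 165) [ 559.2 -224.2   45. ]
(384, 165) [ 557.9 -259.2   45. ]
(361, 145) [ 573.4 -241.9   45. ]
(361, 186) [ 542.5 -241.4   45. ]
(361, 191) [ 542.1 -239.    69. ]
(361, 137) [ 579.7 -238.8   77. ]
(308, 258) [ 488.  -198.2   51. ]
(457, 258) [ 483.1 -316.9   51. ]
```

Request:
servo_tool --deltas '[[[0.02, 0.015, 0.01], [0, 0, 0]], [[0.0246, 0.0153, 0.03], [0, 0, 0]], [[0, 0, 0.04], [0, 0, 0]], [[0, 0, 0.03], [0, 0, 0]], [[0, 0, 0.015], [0, 0, 0]], [[0, 0, 0], [0, 0, 0]]]'

```text
time: 6.08
tool_pos: [554.0, -242.9, 58.4]
tcp_rot: [-3.14, 0.003, -0.044]
contact_force: [-0.3, 0.4, 0.4]
grip_width: 0.4
finger_force: 0.0
```

```bash
python3 - <<'E'
from h import *
to(556,-242,32.5,-2.45)
E
```

```text
now [ 554.  -242.9   58.4] [-1.7994e+02  1.5000e-01 -2.5000e+00] q [-0.54  0.66  1.49 -0.    0.99  1.07] t 6.08 F [-0.3  0.4  0.4]
shift mm [ 2.1 -0.9 25.9] turn [-0.06  0.15 -0.05]
```

Request:
servo_tool --deltas '[[[0.002, 0, 0.006], [0, 0, 0]], [[0, 0, 0.006], [0, 0, 0]], [[0, 0, 0.006], [0, 0, 0]], [[0, 0, 0.004], [0, 0, 0]], [[0, 0, 0.004], [0, 0, 0]], [[0, 0, 0], [0, 0, 0]]]'

```text
time: 6.82
tool_pos: [557.4, -243.1, 34.1]
tcp_rot: [3.141, -0.001, -0.043]
contact_force: [0.2, 0.0, 6.9]
grip_width: 0.5
finger_force: 2.8
```

Request:
servo_tool --deltas '[[[0, 0, 0.002], [0, 0, 0]], [[0, 0, 0.001], [0, 0, 0]], [[0, 0, 0], [0, 0, 0]]]'

```text
time: 7.2
tool_pos: [557.6, -243.2, 32.1]
tcp_rot: [3.14, -0.002, -0.043]
contact_force: [0.5, 1.3, 9.1]
grip_width: 0.4
finger_force: 4.7
```

Request:
servo_tool --deltas '[[[-0.006, 0, 0], [0, 0, 0]], [[-0.006, 0, 0], [0, 0, 0]], [[-0.008, 0, 0], [0, 0, 0]], [[-0.008, 0, 0], [0, 0, 0]], [[-0.008, 0, 0], [0, 0, 0]], [[0, 0, 0], [0, 0, 0]]]'

```text
time: 7.95
tool_pos: [521.1, -241.4, 32.0]
tcp_rot: [3.141, -0.002, -0.043]
contact_force: [-1.7, 0.8, 10.5]
grip_width: 0.5
finger_force: 5.1
```

Request:
servo_tool --deltas '[[[-0.01, 0, 0], [0, 0, 0]], [[-0.012, 0, 0], [0, 0, 0]], [[-0.012, 0, 0], [0, 0, 0]], [[-0.012, 0, 0], [0, 0, 0]], [[-0.012, 0, 0], [0, 0, 0]], [[-0.012, 0, 0], [0, 0, 0]], [[-0.012, 0, 0], [0, 0, 0]], [[-0.01, 0, 0], [0, 0, 0]], [[-0.006, 0, 0], [0, 0, 0]], [[-0.004, 0, 0], [0, 0, 0]], [[0, 0, 0], [0, 0, 0]]]'

```text
time: 9.32
tool_pos: [421.2, -238.2, 32.2]
tcp_rot: [3.138, -0.006, -0.044]
contact_force: [5.6, 0.2, 9.5]
grip_width: 0.5
finger_force: 4.5
```

Request:
servo_tool --deltas '[[[-0.003, 0, 0], [0, 0, 0]], [[-0.003, 0, 0], [0, 0, 0]], [[0, 0, 0], [0, 0, 0]]]'

```text
time: 9.7
tool_pos: [418.2, -238.3, 32.3]
tcp_rot: [3.137, -0.011, -0.045]
contact_force: [18.4, 4.0, 1.5]
grip_width: 0.3
finger_force: 10.6
```

Request:
servo_tool --deltas '[[[0.006, 0, 0], [0, 0, 0]], [[0.002, 0, -0.02], [0, 0, 0]], [[0, 0, -0.045], [0, 0, 0]], [[0, 0, -0.045], [0, 0, 0]], [[0, 0, -0.03], [0, 0, -6.5]], [[0, 0, -0.02], [0, 0, -6.6]], [[0.007, -0.025, 0], [0, 0, 0]], [[0.01, -0.036, 0], [0, 0, 0]], [[0.01, -0.036, 0], [0, 0, 0]], [[0.01, -0.036, 0], [0, 0, 0]], [[0.01, -0.036, 0], [0, 0, 0]], [[0.01, -0.036, 0], [0, 0, 0]], [[0.01, -0.036, 0], [0, 0, 0]], [[0.01, -0.036, 0], [0, 0, 0]], [[0.01, -0.036, 0], [0, 0, 0]], [[0.01, -0.036, 0], [0, 0, 0]], [[0.01, -0.036, 0], [0, 0, 0]], [[0.01, -0.036, 0], [0, 0, 0]], [[0.01, -0.036, 0], [0, 0, 0]], [[0.01, -0.036, 0], [0, 0, 0]]]' --fingers 0.75

```text
time: 12.2
tool_pos: [464.2, 273.9, 190.2]
tcp_rot: [3.141, 0.001, 0.186]
contact_force: [0.9, -0.1, 0.6]
grip_width: 69.0
finger_force: 0.0
```

```bash
python3 - <<'E'
from h import *
to(512.5,277,60,10.6)
w=bot.camera_model('wrist')
im=bot.capture('wrist');np.save('w3.npy',im)
import pickle;pickle.dump(w,open('w3.pkl','wb'))
t=bot.capture('top');np.save('top1.npy',t)
a=im[:380];b=cv2.resize(t[215:340,390:570],None,fx=1.75,fy=1.75,interpolation=cv2.INTER_CUBIC)
c=np.zeros((600,640,3),np.uint8);c[:380]=a;c[380:380+b.shape[0],:b.shape[1]]=b[:220]
save(c,'w3')
E
```

```text
now [464.2 273.9 190.2] [1.7997e+02 6.0000e-02 1.0630e+01] q [ 0.39  0.4   1.54 -0.    1.2   1.78] t 12.2 F [ 0.9 -0.1  0.6]
shift mm [ 48.2   5.8 130.2] turn [0.03 0.06 0.03]
```

View pics/w3.png

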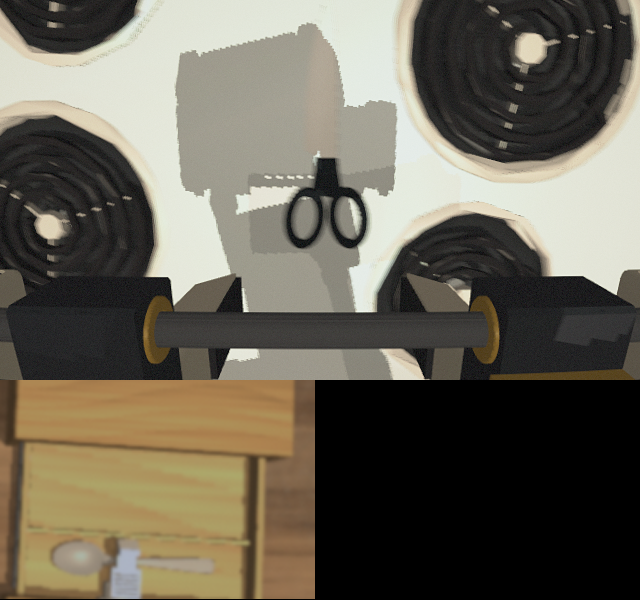

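The scissors stand upright in the wrist view: loops at columns 286–369 with their bottom at row 247, and the shank top at (327.5,158). The drawer is open, with the spoon and the white catch in the front strip.

```bash
python3 - <<'E'
from h import *
import pickle;w=pickle.load(open('w3.pkl','rb'));im=np.load('w3.npy')
L=onz(w,304,247,5);R=onz(w,350,247,5);S=onz(w,327.5,158,5);print(L,R,S,onz(w,286,215,5)-onz(w,369,215,5))
m=(L+R)/2;d=S-m;print(np.linalg.norm(d),np.degrees(np.arctan2(d[1],d[0])))
u=d/np.linalg.norm(d);g=m+u*82;print('grip',g);to(*g[:2],2,10.6)
t=im.astype(int);
for r in(120,135,148,154):print(r,[tuple(t[r,c]) for c in range(296,356,3)])
E
```

```text
[430.80221613 283.82817367   5.        ] [438.62593961 242.60665927   5.        ] [513.29086237 277.98454953   5.        ] [-13.83350239  72.83486995   0.        ]
79.95235632137738 10.64359329107239
grip [515.30327655 278.3627476    5.        ]
now [464.2 275.6 190. ] [-1.7996e+02  3.0000e-02  1.0810e+01] q [0.39 0.4  1.54 0.   1.2  1.78] t 12.3 F [-0.3 -0.5  0.4]
shift mm [ 50.9   7.  188. ] turn [-0.04  0.03  0.21]
120 [(np.int64(161), np.int64(158), np.int64(146)), (np.int64(164), np.int64(161), np.int64(149)), (np.int64(165), np.int64(160), np.int64(147)), (np.int64(167), np.int64(160), np.int64(145)), (np.int64(172), np.int64(161), np.int64(144)), (np.int64(171), np.int64(162), np.int64(145)), (np.int64(172), np.int64(163), np.int64(147)), (np.int64(171), np.int64(162), np.int64(144)), (np.int64(170), np.int64(161), np.int64(144)), (np.int64(173), np.int64(163), np.int64(145)), (np.int64(170), np.int64(161), np.int64(142)), (np.int64(171), np.int64(161), np.int64(144)), (np.int64(170), np.int64(158), np.int64(141)), (np.int64(164), np.int64(157), np.int64(142)), (np.int64(165),
[... 2401 characters left out ...]
int64(163), np.int64(158), np.int64(146)), (np.int64(161), np.int64(151), np.int64(136)), (np.int64(224), np.int64(231), np.int64(224)), (np.int64(181), np.int64(176), np.int64(162)), (np.int64(169), np.int64(161), np.int64(144)), (np.int64(170), np.int64(158), np.int64(143)), (np.int64(165), np.int64(156), np.int64(137)), (np.int64(168), np.int64(158), np.int64(142)), (np.int64(159), np.int64(152), np.int64(138)), (np.int64(160), np.int64(156), np.int64(141)), (np.int64(165), np.int64(161), np.int64(148)), (np.int64(162), np.int64(160), np.int64(147)), (np.int64(165), np.int64(163), np.int64(149)), (np.int64(167), np.int64(163), np.int64(151)), (np.int64(164), np.int64(159), np.int64(146))]
```

Request:
servo_tool --deltas '[[[0.026, 0, 0.02], [0, 0, 0]], [[0.0265, 0, 0.04], [0, 0, 0]], [[0, 0, 0.04], [0, 0, 0]], [[0, 0, 0.04], [0, 0, 0]], [[0, 0, 0.02], [0, 0, 0]], [[0, 0, 0.01], [0, 0, 0]], [[0, 0, 0], [0, 0, 0]]]'

```text
time: 13.18
tool_pos: [516.0, 282.0, 20.4]
tcp_rot: [3.141, 0.001, 0.185]
contact_force: [0.5, -0.6, -0.5]
grip_width: 68.7
finger_force: 0.0
```

```bash
python3 - <<'E'
from h import *
to(516,284.3,2,10.65)
E
```

```text
now [516.  282.   20.4] [1.7998e+02 6.0000e-02 1.0610e+01] q [ 0.37  0.68  1.58 -0.    0.88  1.76] t 13.18 F [ 0.5 -0.6 -0.5]
shift mm [ 0.4 -2.2 18.4] turn [ 0.02  0.06 -0.04]
```

Request:
servo_tool --deltas '[[[0, -0.002, 0.009], [0, 0, 0]], [[0, 0, 0.006], [0, 0, 0]], [[0, 0, 0.003], [0, 0, 0]], [[0, 0, 0], [0, 0, 0]]]'

```text
time: 13.68
tool_pos: [515.8, 284.5, 2.5]
tcp_rot: [3.141, 0.0, 0.186]
contact_force: [-0.6, -0.5, -0.0]
grip_width: 68.8
finger_force: 0.0
```

Request:
servo_tool --deltas '[[[0, 0, 0], [0, 0, 0]], [[0, 0, 0], [0, 0, 0]], [[0, 0, 0], [0, 0, 0]], [[0, 0, 0], [0, 0, 0]], [[0, 0, 0], [0, 0, 0]], [[0, 0, 0], [0, 0, 0]], [[0, 0, 0], [0, 0, 0]], [[0, 0, 0], [0, 0, 0]]]' --fingers 0

```text
time: 14.68
tool_pos: [516.0, 284.5, 2.7]
tcp_rot: [3.141, -0.0, 0.186]
contact_force: [1.3, -0.8, -0.1]
grip_width: 27.1
finger_force: 28.6
```

Request:
servo_tool --deltas '[[[0, 0, -0.01], [0, 0, 0]], [[0, 0, -0.02], [0, 0, 0]], [[0, 0, -0.03], [0, 0, 0]], [[0, 0, -0.03], [0, 0, 0]], [[0, 0, -0.03], [0, 0, -5]], [[0, 0, -0.03], [0, 0, -9]], [[0, 0, -0.02], [0, 0, -9]], [[0, 0, 0], [0, 0, -9]], [[0, 0, 0], [0, 0, -9]], [[0, 0, 0], [0, 0, -9]], [[0, 0, 0], [0, 0, -9]], [[0, 0, 0], [0, 0, -9]], [[0, 0, 0], [0, 0, -6]], [[0, 0, 0], [0, 0, -3]], [[0, 0, 0], [0, 0, 0]]]'

```text
time: 16.55
tool_pos: [515.5, 284.5, 173.0]
tcp_rot: [-3.141, 0.0, 1.529]
contact_force: [0.1, -0.7, -3.0]
grip_width: 27.3
finger_force: 28.5
```

```bash
python3 - <<'E'
from h import *
to(526,-288,170,87.55);print(bot.get_obs()['grip_width'])
w=bot.camera_model('wrist');a=bot.capture('wrist')
c=cv2.resize(a,(480,360));t=np.load('top1.npy')
b=cv2.resize(t[215:340,390:570],None,fx=1.9,fy=1.9,interpolation=cv2.INTER_CUBIC)
o=np.zeros((600,480,3),np.uint8);o[:360]=c;o[360:360+b.shape[0],:b.shape[1]]=b[:240]
save(o,'w4')
cm=bot.camera_model('top')
# drawer edges in the earlier composite: scale 1.75, offset row 380
f=lambda x,y:(390+x/1.75-.2,215+(y-380)/1.75-.2)
print('rail',onz(cm,*f(130,447),77),'divider',onz(cm,*f(135,537),21),'walls',onz(cm,*f(20,500),39),onz(cm,*f(250,500),39))
E
```

```text
now [515.5 284.5 173. ] [-179.98    0.     87.6 ] q [0.37 0.5  1.42 0.   1.22 0.42] t 16.55 F [ 0.1 -0.7 -3. ]
shift mm [-571.6   34.4    3. ] turn [-0.02  0.    0.05]
27.268837719517116
rail [ 576.69452701 -233.49685946   77.        ] divider [ 479.37686189 -253.04651488   21.        ] walls [ 518.38683927 -118.86237496   39.        ] [ 522.77648942 -380.20367752   39.        ]
```

View pics/w4.png

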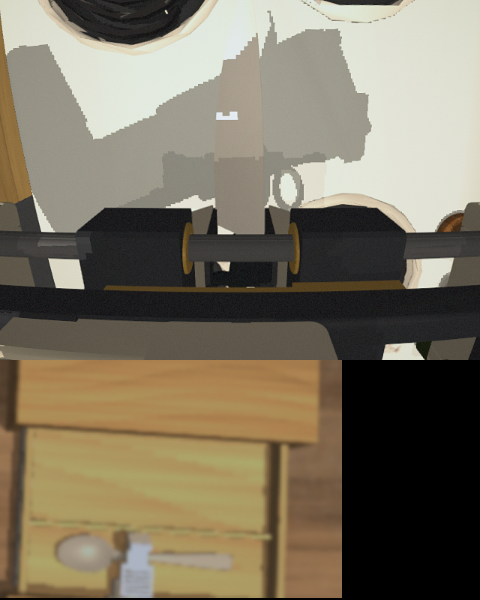

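Request:
servo_tool --deltas '[[[-0.015, 0.001, 0], [0, 0, 0]], [[-0.03, 0.002, 0], [0, 0, 0]], [[-0.038, 0.0023, 0], [0, 0, 0]], [[-0.038, 0.0023, 0], [0, 0, 0]], [[-0.038, 0.0023, 0], [0, 0, 0]], [[-0.038, 0.0023, 0], [0, 0, 0]], [[-0.038, 0.0023, 0], [0, 0, 0]], [[-0.038, 0.0023, 0], [0, 0, 0]], [[-0.038, 0.0023, 0], [0, 0, 0]], [[-0.038, 0.0023, 0], [0, 0, 0]], [[-0.038, 0.0023, 0], [0, 0, 0]], [[-0.038, 0.0023, 0], [0, 0, 0]], [[-0.038, 0.0023, 0], [0, 0, 0]], [[-0.038, 0.0023, 0], [0, 0, 0]], [[-0.038, 0.0023, 0], [0, 0, 0]], [[-0.022, 0.001, 0], [0, 0, 0]], [[-0.01, 0, 0], [0, 0, 0]], [[0, 0, 0], [0, 0, 0]]]'

```text
time: 18.85
tool_pos: [525.9, -287.2, 172.6]
tcp_rot: [-3.141, -0.0, 1.529]
contact_force: [0.4, -0.4, -1.5]
grip_width: 26.7
finger_force: 28.6
```

```bash
python3 - <<'E'
from h import *
to(525,-288,14.5,87.55)
E
```

```text
now [ 525.9 -287.2  172.6] [-1.7998e+02 -3.0000e-02  8.7600e+01] q [-0.63  0.52  1.39  0.    1.23 -0.59] t 18.85 F [ 0.4 -0.4 -1.5]
shift mm [ -0.9  -0.8 158.1] turn [-0.02 -0.03  0.05]
```

Descend in two steps, checking before the body comes near the box top.

Request:
servo_tool --deltas '[[[-0.001, -0.001, 0.02], [0, 0, 0]], [[0, 0, 0.03], [0, 0, 0]], [[0, 0, 0.03], [0, 0, 0]], [[0, 0, 0.03], [0, 0, 0]], [[0, 0, 0.02], [0, 0, 0]], [[0, 0, 0.01], [0, 0, 0]], [[0, 0, 0], [0, 0, 0]]]'

```text
time: 19.73
tool_pos: [525.1, -287.5, 32.6]
tcp_rot: [-3.141, -0.001, 1.53]
contact_force: [0.3, -1.4, -1.4]
grip_width: 27.2
finger_force: 28.6
```

Request:
servo_tool --deltas '[[[0, 0, 0.005], [0, 0, 0]], [[0, 0, 0.005], [0, 0, 0]], [[0, 0, 0.003], [0, 0, 0]], [[0, 0, 0], [0, 0, 0]]]'

```text
time: 20.23
tool_pos: [524.9, -288.3, 19.5]
tcp_rot: [-3.141, -0.0, 1.529]
contact_force: [-0.3, 1.0, -1.3]
grip_width: 27.4
finger_force: 28.6
```

Request:
servo_tool --deltas '[[[0, 0, 0.003], [0, 0, 0]], [[0, 0, 0.002], [0, 0, 0]], [[0, 0, 0], [0, 0, 0]]]'

```text
time: 20.6
tool_pos: [525.0, -288.3, 14.5]
tcp_rot: [-3.141, -0.0, 1.529]
contact_force: [0.2, 0.2, -1.3]
grip_width: 27.0
finger_force: 28.6
```

Request:
servo_tool --deltas '[[[0, 0, 0], [0, 0, 0]], [[0, 0, 0], [0, 0, 0]], [[0, 0, 0], [0, 0, 0]], [[0, 0, 0], [0, 0, 0]]]' --fingers 0.46

```text
time: 21.1
tool_pos: [525.1, -288.4, 14.8]
tcp_rot: [3.141, 0.0, 1.529]
contact_force: [-0.5, -0.5, 0.9]
grip_width: 42.2
finger_force: 0.0
```

Request:
servo_tool --deltas '[[[0, 0, -0.01], [0, 0, 0]], [[0, 0, -0.02], [0, 0, 0]], [[0, 0, -0.04], [0, 0, 0]], [[0, 0, -0.04], [0, 0, 0]], [[0, 0, -0.04], [0, 0, 0]], [[-0.03, -0.02, -0.02], [0, 0, 0]], [[-0.04, -0.04, 0], [0, 0, 0]], [[-0.04, -0.04, 0], [0, 0, 0]], [[-0.02, -0.04, 0], [0, 0, 0]], [[0, 0, 0], [0, 0, 0]]]'

```text
time: 22.35
tool_pos: [377.4, -413.9, 185.6]
tcp_rot: [-3.142, 0.001, 1.525]
contact_force: [1.3, 1.1, -0.5]
grip_width: 42.7
finger_force: 0.0
```

```bash
python3 - <<'E'
from h import *
to(525,-288,14.5,87.55)
t=bot.capture('top');np.save('top2.npy',t)
b=cv2.resize(t[120:345,380:580],None,fx=2.6,fy=2.6,interpolation=cv2.INTER_CUBIC);save(b,'t2')
E
```

```text
now [ 377.4 -413.9  185.6] [-1.800e+02  4.000e-02  8.739e+01] q [-0.97  0.44  1.49 -0.    1.21 -0.92] t 22.35 F [ 1.3  1.1 -0.5]
shift mm [132.6 141.7 171. ] turn [-0.    0.04 -0.16]
```

View pics/t2.png

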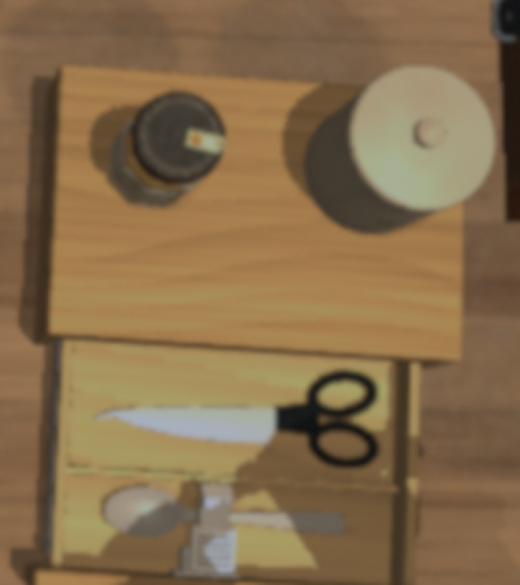

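The scissors lie flat in the rear part of the drawer: tip at (97,415), loops ending at (378,465), clear of the divider. The jar is undisturbed. Now to turn, go in front of the bar and push the drawer shut.

Request:
servo_tool --deltas '[[[0, 0, 0], [0, 0, 9]], [[0, 0, 0], [0, 0, 10]], [[0, 0, 0], [0, 0, 10]], [[0, 0, 0], [0, 0, 10]], [[0, 0, 0], [0, 0, 10]], [[0, 0, 0], [0, 0, 10]], [[0, 0, 0], [0, 0, 10]], [[0, 0, 0], [0, 0, 10]], [[0, 0, 0], [0, 0, 10.9]], [[-0.015, -0.04, 0], [0, 0, 0]], [[-0.015, -0.04, 0], [0, 0, 0]], [[-0.015, -0.04, 0], [0, 0, 0]], [[-0.014, -0.04, 0], [0, 0, 0]], [[0, 0, 0], [0, 0, 0]]]' --fingers 0

```text
time: 24.15
tool_pos: [326.9, -247.5, 185.3]
tcp_rot: [-3.141, -0.0, -0.033]
contact_force: [-0.1, -0.5, -0.3]
grip_width: 0.7
finger_force: 0.0
```

Request:
servo_tool --deltas '[[[0, 0, 0.02], [0, 0, 0]], [[0, 0, 0.03], [0, 0, 0]], [[0, 0, 0.03], [0, 0, 0]], [[0, 0, 0.03], [0, 0, 0]], [[0, 0, 0.02], [0, 0, 0]], [[0, 0, 0.012], [0, 0, 0]], [[0, 0, 0], [0, 0, 0]]]'

```text
time: 25.02
tool_pos: [327.1, -250.5, 42.3]
tcp_rot: [-3.141, 0.0, -0.037]
contact_force: [0.0, 0.6, -0.3]
grip_width: 0.2
finger_force: 0.0
```

```bash
python3 - <<'E'
from h import *
to(510.8,-259.7,43,-2.45)
E
```

```text
now [ 327.1 -250.5   42.3] [-1.7997e+02  3.0000e-02 -2.0900e+00] q [-0.84  0.42  2.05 -0.    0.67  0.77] t 25.02 F [ 0.   0.6 -0.3]
shift mm [183.9   2.5  -0.8] turn [-0.03  0.03  0.36]
```

Request:
servo_tool --deltas '[[[0.004, 0.0002, 0], [0, 0, 0.3]], [[0.006, 0.0002, 0], [0, 0, 0]], [[0.006, 0.0002, 0], [0, 0, 0]], [[0.008, 0.0002, 0], [0, 0, 0]], [[0.01, 0.0002, 0], [0, 0, 0]], [[0.01, 0.0002, 0], [0, 0, 0]], [[0.01, 0.0002, 0], [0, 0, 0]], [[0.01, 0.0002, 0], [0, 0, 0]], [[0.01, 0.0002, 0], [0, 0, 0]], [[0.01, 0.0002, 0], [0, 0, 0]], [[0.01, 0.0002, 0], [0, 0, 0]], [[0.01, 0.0002, 0], [0, 0, 0]], [[0.01, 0, 0], [0, 0, 0]], [[0.01, 0, 0], [0, 0, 0]], [[0.01, 0, 0], [0, 0, 0]], [[0.008, 0, 0], [0, 0, 0]], [[0.006, 0, 0], [0, 0, 0]], [[0, 0, 0], [0, 0, 0]]]'

```text
time: 27.28
tool_pos: [475.4, -259.7, 42.9]
tcp_rot: [3.14, -0.001, -0.042]
contact_force: [-2.0, -0.3, -0.3]
grip_width: 0.2
finger_force: 0.6
```

Request:
servo_tool --deltas '[[[0.006, 0, 0], [0, 0, 0]], [[0.006, 0, 0], [0, 0, 0]], [[0.005, 0, 0], [0, 0, 0]], [[0.003, 0, 0], [0, 0, 0]], [[0.001, 0, 0], [0, 0, 0]], [[0, 0, 0], [0, 0, 0]]]'

```text
time: 28.02
tool_pos: [495.8, -259.8, 42.8]
tcp_rot: [3.142, -0.001, -0.042]
contact_force: [-1.6, -0.7, -0.4]
grip_width: 0.9
finger_force: 0.1
```

Request:
servo_tool --deltas '[[[0.005, 0, 0], [0, 0, 0]], [[0.004, 0, 0], [0, 0, 0]], [[0.003, 0, 0], [0, 0, 0]], [[0, 0, 0], [0, 0, 0]]]'

```text
time: 28.52
tool_pos: [508.0, -260.4, 42.7]
tcp_rot: [3.141, -0.001, -0.042]
contact_force: [-0.1, -1.0, -0.7]
grip_width: 0.1
finger_force: 0.0
```

Request:
servo_tool --deltas '[[[0.002, 0, 0], [0, 0, 0]], [[0.001, 0, 0], [0, 0, 0]], [[0.001, 0, 0], [0, 0, 0]], [[0, 0, 0], [0, 0, 0]]]'

```text
time: 29.02
tool_pos: [510.8, -260.5, 42.7]
tcp_rot: [-3.141, 0.002, -0.042]
contact_force: [-5.2, 0.5, 3.0]
grip_width: 0.4
finger_force: 2.5
```

Request:
servo_tool --deltas '[[[0.001, 0, 0], [0, 0, 0]], [[0.001, 0, 0], [0, 0, 0]], [[0.001, 0, 0], [0, 0, 0]], [[0, 0, 0], [0, 0, 0]]]'

```text
time: 29.52
tool_pos: [510.9, -260.5, 42.6]
tcp_rot: [-3.14, 0.007, -0.042]
contact_force: [-15.5, -1.6, 8.2]
grip_width: 0.4
finger_force: 8.0
```

Request:
servo_tool --deltas '[[[0.001, 0, 0], [0, 0, 0]], [[0, 0, 0], [0, 0, 0]]]'

```text
time: 29.78
tool_pos: [511.0, -260.4, 42.6]
tcp_rot: [-3.14, 0.009, -0.042]
contact_force: [-18.9, -1.0, 11.1]
grip_width: 0.1
finger_force: 9.8
```

Request:
servo_tool --deltas '[[[-0.006, 0, 0], [0, 0, 0]], [[-0.02, 0, 0], [0, 0, 0]], [[-0.03, 0, -0.01], [0, 0, 0]], [[-0.03, 0, -0.04], [0, 0, 0]], [[-0.03, 0.03, -0.04], [0, 0, 0]], [[-0.02, 0.04, -0.04], [0, 0, 0]], [[0, 0.04, -0.03], [0, 0, 0]], [[0, 0.04, 0], [0, 0, 0]], [[0, 0.03, 0], [0, 0, 0]], [[0, 0, 0], [0, 0, 0]]]'

```text
time: 31.02
tool_pos: [372.1, -436.8, 202.5]
tcp_rot: [3.14, -0.001, -0.044]
contact_force: [0.2, 0.3, -0.8]
grip_width: 0.2
finger_force: 0.0
```

```bash
python3 - <<'E'
from h import *
to(0,0,0,0)
t=bot.capture('top');a=np.load('top0.npy')
f=lambda i:cv2.resize(i[120:300,385:575],None,fx=2,fy=2.6,interpolation=cv2.INTER_CUBIC)
save(np.hstack([f(a),f(t)]),'fin')
for i in(a,t):
    h=cv2.cvtColor(i,cv2.COLOR_RGB2HSV);m=np.zeros(i.shape[:2],bool);m[262:292,435:515]=((h[...,1]<70)&(h[...,2]>120))[262:292,435:515]
    v,u=np.nonzero(m);k=v>274;print(u[k].mean(),v[k].mean(),k.sum())
E
```

```text
now [ 372.1 -436.8  202.5] [ 1.7993e+02 -7.0000e-02 -2.5300e+00] q [-1.    0.45  1.43  0.    1.26  0.62] t 31.02 F [ 0.2  0.3 -0.8]
shift mm [-391.3 -420.2  201.4] turn [ 0.08 -0.07 -2.53]
475.48 280.4738461538462 325
475.1497005988024 280.4071856287425 334
```

View pics/fin.png

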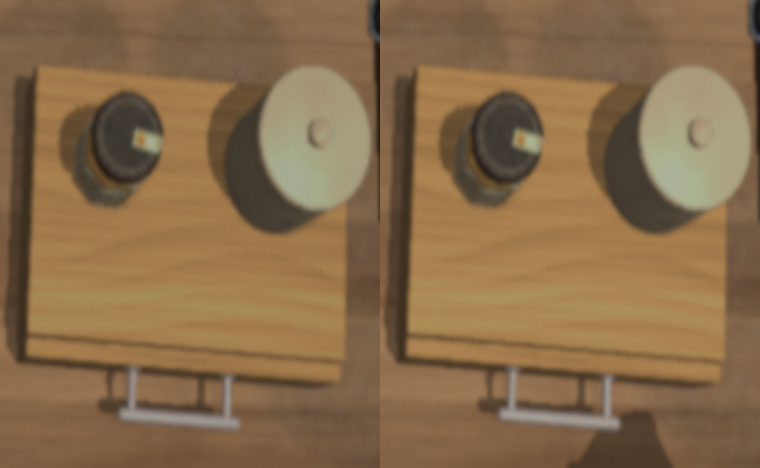

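The before (left) and after (right) views match: the bar mean is at row 280.4 against 280.5, and the jar and canister haven't moved. The drawer is shut.

```bash
python3 -c "
from plant import bot
print(bot.close_job())"
```

```text
the job is handed in; nothing more can be done
None
```

The scissors lie flat in the rear part of the drawer, the drawer is pushed fully shut against its stop, the honey jar stands where it was, and the job is handed in at about 31 s; that the catch sprang up again inside the shut drawer could not be seen.

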